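# Run a thread gauge down a stud and record the verdict

## Robot

A 6-joint arm with a two-finger parallel gripper is mounted at the origin on a cart in front of the work surface, level with it; the furniture and walls round the work are solid. World frame = base frame: x ahead of the robot, y to its left, z up, the work surface at z = 0. Lengths are in m, angles in rad, forces in N, time in s.
With the tool pointing down it reaches from about 0.3 to 0.775 m from the base axis. Payload 14.6 kg.
Tool frame: the origin (TCP) lies at the very end of the fingers, on their centre line; the grasp point (between the pads) lies bot.grip_point_offset behind it (bot.grip_point_offset is the distance from the TCP to the grasp point, in m); z points along the fingers, y is the line along which they close (so a half turn about z gives the same grasp; the last joint's range is limited). The gripper opens to 85 mm and grips with 20 to 120 N. Pads are 22 mm wide; open, the fingers measure 114 mm over their backs; the gripper's body (76 mm by 85 mm) begins 54 mm behind the grasp point. The pads swing forward as they close: fully open they stand 13 mm farther back than shut.
Start: joints at [-1.284, 0.3, 1.521, -0, 1.321, -0.067], TCP at [0.191, -0.516, 0.231] pointing down, gripper open.
Joint ranges: [-3.03, 3.03], [-0.79, 2.21], [0.23, 2.52], [-1.04, 4.18], [0, 3.07], [-2.55, 2.55]. Speed limits (rad/s): [2.22, 2.22, 2.57, 3.14, 3.14, 3.14].

## Interface

Orientations are given as a unit quaternion [w, x, y, z].
In Python, from bench import bot gives the robot as it stands.
- The arm moves only by the tool send_rows, never from a script. Its argument "steps" is one flat list of numbers, 6 for each row, row after row: the shift along the tool's x, y, z in units of 100 cm (1.0 is 100 cm), then the turn, a rotation vector about the tool's x, y, z in units of pi/4 rad (1.0 is pi/4 rad). In form: [x, y, z, rx, ry, rz, x, y, z, rx, ry, rz, ...]. A call has 1 to 5 rows; each row is the pose to reach, as a shift and turn from the pose commanded when the call began, along the tool's axes at that moment; what a row does not reach only later rows make up. A row lasts 1/10 s, in which the tool goes at most 50 mm and 8.59 degrees, less where a joint would pass 70% of its speed; a pose out of reach is approached as far as the arm can. A call with a number of a shift or a turn outside -1 to 1 is refused whole. A call with a gripper value outside its range is refused whole. "gripper" is the opening, from 0 (shut) to 1 (fully open), set as the call begins (left out, the last holds). The fingers move at their own pace and stop on an object; "grip_force" is the grip in N (left out, the last holds). Time passes only in rows, so rows that repeat a pose let the fingers close. It gives the time, the measured TCP pose, the force, the opening and the grip force at its end, in the units of the state.
- bot.get_state(): the state, without advancing time (a new reading comes with each control period).
- bot.capture(name): name is "scene" or "top" or "wrist"; returns (picture, depth): 384x512x3 uint8, red, green, blue; 384x512 float32, m along the optical axis (not along the pixel's ray), 0 where there is no reading.
- bot.calibration(name): a dict with "fx", "fy", "cx", "cy" (pixels), "world_to_cam" (4x4, takes a point from world to camera coordinates); the wrist camera has in their place "hand_eye" (4x4, takes a point from camera to tool coordinates, whose origin is the TCP and whose axes are the flange's). Camera axes: x right, y down, z forward; pixel columns grow to the right and rows downward; lengths in m; the calibration is good to about 2 mm. The wrist camera is an equidistant fisheye: a pixel r from the principal point sees the ray r / f radians off the axis. A picture is of the moment at which its call begins: read the wrist's pose just before it. calibration takes no time and is no camera call.
- bot.finish_job(): hands the job in; it is judged then, once.
The state is a dict: "t": time; "joints": joint angles; "qd": joint speeds; "effort": joint torques, N m; "ee_pos": TCP position; "orientation": TCP orientation; "ft_force": force on the tool from outside, world axes, zero at the start; "moment": the same for the moment, N m; "grip_width": finger opening in m; "gripper_force": force on a finger pad.
Only numpy, scipy, OpenCV 4.12 (cv2) and the standard library are available. Lean on these libraries where they do the work, as an engineer would, in place of code of your own. Each camera call takes 0.05 s, during which the arm holds its last target. There are 200 camera calls.

## Task

Check the stud in the blue stand: crank the gauge ring clockwise down its thread, counting the turns, until you feel the resistance clearly rise, and stop there with the ring left snug, not forced. Then record the result by sliding the black block of the aluminium track all the way to the green spot if the ring took two turns or more before it came up tight, or all the way to the red spot if it took less. Leave the glue bottle, the tape roll and the glasses where they are.

Things in the scene. Friction and masses are not known exactly. Their poses are not given: they have to be found in the camera images.
- stand: blue square foot, 110 x 110 x 14 mm, fixed to the worktop, with a dark steel cup (54 mm across, rim 50 mm above the worktop) on its middle. Origin: centre of its underside, on the stud's upright axis; z up. Its x axis is the direction in which the crank arm points at the start.
- stud: upright steel threaded stud, 16 mm across, standing in the cup, its top end 92 mm above the worktop. Origin: on its axis, at worktop height. Somewhere out of sight inside the cup its thread runs out and the ring comes up tight, between about 1 and 3 turns from the start; where, is different each time and can only be felt.
- gauge_ring: the ring's nut, which goes straight down as the crank turns, 8 mm each full turn (a coarse multi-start thread) (right-hand thread: clockwise seen from above goes down). Origin: on the stud's axis, at the underside of the ring's 35 mm sleeve, 46 mm above the worktop at the start; this frame does not turn. It carries the knurled steel ring (48 mm across, from 30 to 46 mm above this origin), with a flat crank arm (16 mm wide, its top 44 mm above this origin).
- crank (a joint): clockwise turn of ring and crank seen from above, rad; 0 at the start, 6.28 a turn. Running takes 1.5 to 2 N of friction at the knob. On the run-out it also pushes back at the knob like a spring, about 14 N for each further radian, felt at rest too. 4 to 10 N there is snug; over 16 N forces it. Let go, it springs back some tenths of a radian and stays bearing.
- knob (a point): middle of the gripped length of the red upright knob at the end of the crank arm: a cylinder 16 mm across and 42 mm tall, this point 24 mm above its lower end and 18 mm below its top, about 115 mm above the worktop at the start. It stands 62 mm from the stud's axis and spins freely on its own axis, so it can be held with unchanging wrist direction while it is led round the circle. It sinks 8 mm a turn with the ring.
- verdict (a joint): position of the black block along its track, m: 0 at one end of its travel, 0.12 at the other (it grows along the track's +y); 0.06 is the middle, near which it starts. It stays where it is left; about 1.5 N moves it.
- verdict_base: aluminium track, 40 x 170 x 14 mm, fixed to the worktop. Origin: centre of its underside; the block slides along its y axis.
- verdict_top (a point): middle of the top of the black block, 28 mm (across the track) x 20 mm (along it) x 40 mm tall, this point 54 mm above the worktop.
- green_spot: flat green disc, 36 mm across, 5 mm thick, fixed on the worktop off one end of the track, its centre 108 mm from the track's centre (48 mm beyond the block's last position). Origin: centre of its underside.
- red_spot: flat red disc of the same size off the other end of the track. Which end is green changes. Origin: centre of its underside.
- wood_glue: yellow glue bottle with orange nozzle, 47 x 64 x 186 mm, standing loose left of the stand. Origin: centre of its underside.
- tape_black: roll of black tape, 59 mm across, 19 mm high, lying loose beyond the track. Origin: centre of its underside.
- eye_glasses: dark red spectacles, 141 x 142 x 42 mm, lying loose beyond the track. Origin: centre of their underside.
There are look-alikes about, which are no part of the job. What is shaped like the stand but brown, orange or purple is not meant.

How it is judged:
By the outcome, as a careful person would: the job done as asked, in the order asked, and still so for the second after the job is handed in, with the robot touching nothing.
It also fails if it takes over 64 s, if anything falls off the work surface, if the arm or the gripper's body presses on something with over 40 N, if the wrist force passes 120 N, or if a joint passes its speed limit or range.

## Working session

There is one attempt and no reset: what is moved stays moved. The work goes in short steps, Python scripts to look and compute and a tool call to move; the robot and the scene stay as the last step left them, time stands still between calls to the robot, and variables do not carry over. Pictures are saved under pics/ and viewed, at most 10 in all, crops included, and the job is handed in when it is done.

Besides the shell and the picture viewer there is one more tool, called after "Call:" as name(argument=value, ...) on one line, values as JSON. send_rows: Moves the arm, as the interface text tells. Its arguments: {"type":"object","properties":{"steps":{"type":"array","items":{"type":"number","minimum":-1,"maximum":1}},"gripper":{"type":"number"},"grip_force":{"type":"number"}},"required":["steps"]}

```bash
mkdir -p pics; ls; python3 - <<'E'
from bench import bot
import cv2,numpy as np
s=bot.get_state();print({k:np.round(v,3) for k,v in s.items()},bot.grip_point_offset)
a,d=bot.capture("scene");b,e=bot.capture("top")
cv2.imwrite("pics/scene.png",a[:,:,::-1]);cv2.imwrite("pics/top.png",b[:,:,::-1])
np.savez("/tmp/a.npz",a=a,d=d,b=b,e=e)
for n in("scene","top"):print(n,bot.calibration(n))
E
```

```text
pics
{'t': np.float64(0.0), 'joints': array([-1.284,  0.3  ,  1.522,  0.   ,  1.321, -0.067]), 'qd': array([ 0.   , -0.001, -0.   , -0.001,  0.   ,  0.001]), 'effort': array([ 1.0000e-03, -5.4351e+01, -3.6179e+01,  0.0000e+00,  4.0000e-03,
       -0.0000e+00]), 'ee_pos': array([ 0.19 , -0.516,  0.231]), 'orientation': array([-0.001,  0.984,  0.176, -0.   ]), 'ft_force': array([ 0.499, -0.148, -0.537]), 'moment': array([-0.025, -0.006,  0.038]), 'gripper_force': np.float64(0.0), 'grip_width': np.float64(0.086)} 0.0187
scene {'fx': 352.84090180240236, 'fy': 352.84090180240236, 'cx': 252.1821968925401, 'cy': 196.21121199853096, 'world_to_cam': array([[-0.70446893, -0.70945714, -0.01985167,  0.3612434 ],
       [-0.30135627,  0.32432727, -0.89665836,  0.266986  ],
       [ 0.64257912, -0.62568553, -0.44227785,  0.87503654],
       [ 0.        ,  0.        ,  0.        ,  1.        ]])}
top {'fx': 429.4363138070014, 'fy': 429.4363138070014, 'cx': 257.2435710820888, 'cy': 198.85124244348975, 'world_to_cam': array([[ 0.33771109, -0.94123053, -0.0060254 , -0.20682014],
       [-0.91115245, -0.3252999 , -0.25294501,  0.46561094],
       [ 0.23611951,  0.0909124 , -0.96746189,  1.40152391],
       [ 0.        ,  0.        ,  0.        ,  1.        ]])}
```

View pics/scene.png

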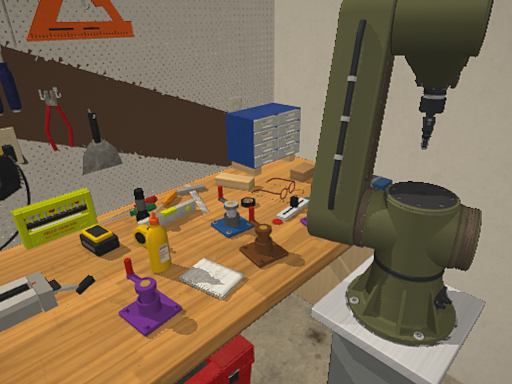

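View pics/top.png

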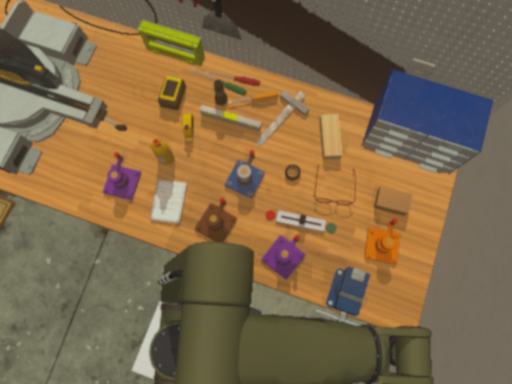

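The blue stand is at top (245,177) with its red knob at (251,156). The track runs from the red spot (270,216) to the green spot (332,228), and the black block is near (303,222). The brown and purple stands are the look-alikes.

```bash
cat > h.py <<'E'
import numpy as np,cv2
from bench import bot
from scipy.spatial.transform import Rotation as R
def ray(n,u,v,z):
    c=bot.calibration(n);T=np.linalg.inv(c["world_to_cam"])
    d=T[:3,:3]@[(u-c["cx"])/c["fx"],(v-c["cy"])/c["fy"],1];o=T[:3,3]
    return o+d*(z-o[2])/d[2]
def blobs(img,f,box,amin=8):
    h=cv2.cvtColor(img,cv2.COLOR_RGB2HSV).astype(int);m=f(h[...,0],h[...,1],h[...,2]).astype(np.uint8)
    u0,v0,u1,v1=box;k=np.zeros_like(m);k[v0:v1,u0:u1]=m[v0:v1,u0:u1]
    n,l,s,c=cv2.connectedComponentsWithStats(k)
    return [(c[i].round(1),s[i]) for i in range(1,n) if s[i,4]>=amin]
E
python3 - <<'E'
from h import *
z=np.load("/tmp/a.npz");b=z["b"]
red=lambda h,s,v:((h<8)|(h>172))&(s>130)&(v>80)
grn=lambda h,s,v:(h>40)&(h<90)&(s>90)
blu=lambda h,s,v:(h>98)&(h<125)&(s>100)
blk=lambda h,s,v:(v<60)
box=(220,140,345,240)
for n,f,zz in(("red",red,.115),("red",red,.005),("grn",grn,.005),("blu",blu,.014),("blk",blk,.054)):
    for c,s in blobs(b,f,box,15): print(n,c,s,ray("top",*c,zz).round(4))
cv2.imwrite("pics/crop.png",cv2.resize(b[130:260,190:360,::-1],None,fx=4.5,fy=4.5,interpolation=cv2.INTER_CUBIC))
E
```

```text
red [221.8 200.1] [220 198   4   6  16] [0.4516 0.0646 0.115 ]
red [270.  214.6] [266 211   9   9  61] [ 0.4588 -0.0997  0.115 ]
red [296.4 237.3] [294 235   5   5  19] [ 0.4171 -0.2036  0.115 ]
red [221.8 200.1] [220 198   4   6  16] [0.4749 0.0836 0.005 ]
red [270.  214.6] [266 211   9   9  61] [ 0.4827 -0.094   0.005 ]
red [296.4 237.3] [294 235   5   5  19] [ 0.4377 -0.2062  0.005 ]
```

View pics/crop.png

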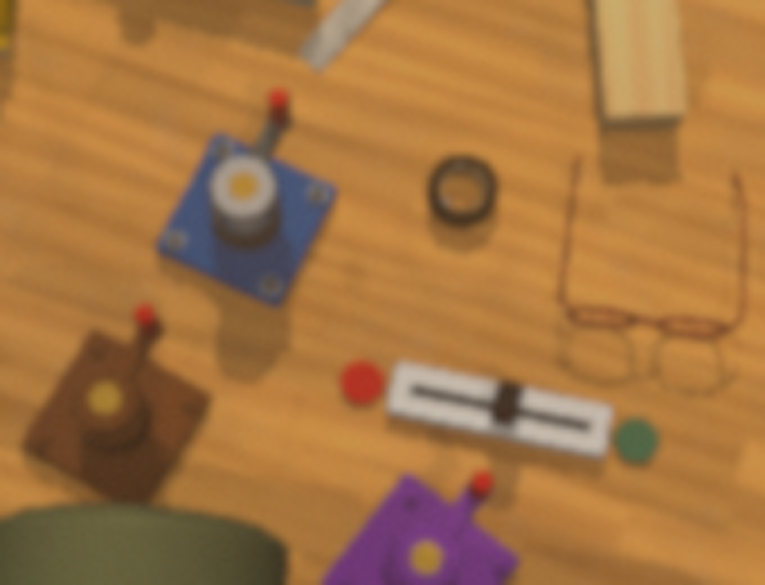

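Crop (4.5x, offset 190,130): the knob top is at (278,98), the ring at (243,185), the foot's centre at (248,219), the red spot at (362,384), the green spot at (636,441) and the block at (508,390).

```bash
python3 - <<'E'
from h import *
for n,x,y,zz in(("knob",278,98,.133),("ring",243,185,.092),("foot",248,219,.014),("red",362,384,.005),("grn",636,441,.005),("blk",508,387,.054),("brownknob",145,315,.133),("purpknob",482,484,.133),("purpstud",427,556,.092),("brownstud",105,398,.092),("tape",462,190,.019)):
    print(n,ray("top",190+x/4.5,130+y/4.5,zz).round(4))
E
```

```text
knob [0.636  0.0269 0.133 ]
ring [0.5763 0.034  0.092 ]
foot [0.5744 0.0321 0.014 ]
red [ 0.4808 -0.0963  0.005 ]
grn [ 0.5094 -0.3099  0.005 ]
blk [ 0.5048 -0.2027  0.054 ]
brownknob [0.4485 0.0603 0.133 ]
purpknob [ 0.4137 -0.2055  0.133 ]
purpstud [ 0.3589 -0.186   0.092 ]
brownstud [0.3889 0.0725 0.092 ]
tape [ 0.6523 -0.1196  0.019 ]
```

```bash
cat >> h.py <<'E'
def rel(p0,q0,p1,yaw):
    """shift (m, tool axes) and turn (pi/4 units) from pose p0,q0 to p1 with tool down, tool x at yaw"""
    A=R.from_quat(q0,scalar_first=True)
    B=R.from_euler('z',yaw)*R.from_quat([1,0,0,0])
    return np.r_[A.inv().apply(np.subtract(p1,p0)),(A.inv()*B).as_rotvec()/(np.pi/4)].round(4)
E
python3 - <<'E'
from h import *
s=bot.get_state()
print(rel(s["ee_pos"],s["orientation"],[.625,.027,.24],np.radians(7.6)))
print(bot.calibration("wrist"))
for zz in (.1,.186):print(ray("top",157,142,zz),ray("top",168,162,zz))
E
```

```text
[ 5.956e-01 -3.586e-01 -8.800e-03 -1.400e-03  1.000e-04  2.816e-01]
{'fx': 297.3186396354542, 'fy': 297.3186396354542, 'cx': 258.01619216562426, 'cy': 191.3400092209835, 'hand_eye': array([[ 3.49312996e-04, -9.53724629e-01, -3.00681242e-01,
         7.73839501e-02],
       [ 9.99999841e-01,  4.66512301e-04, -3.17982363e-04,
        -8.19203498e-04],
       [ 4.43539109e-04, -3.00681083e-01,  9.53724640e-01,
        -1.42108716e-01],
       [ 0.00000000e+00,  0.00000000e+00,  0.00000000e+00,
         1.00000000e+00]])}
[0.57215857 0.34990166 0.1       ] [0.51789882 0.28627657 0.1       ]
[0.54653008 0.31728499 0.186     ] [0.49567033 0.25764676 0.186     ]
```

Call:
send_rows(steps=[0.596,-0.359,-0.009,0,0,0.282,0.596,-0.359,-0.009,0,0,0.282,0.596,-0.359,-0.009,0,0,0.282,0.596,-0.359,-0.009,0,0,0.282,0.596,-0.359,-0.009,0,0,0.282], gripper=0.6)

```text
t: 0.6
ee_pos: [0.3464, -0.3204, 0.2344]
orientation: [-0.0, 0.998, 0.066, -0.0]
ft_force: [0.1, -0.7, -0.2]
grip_width: 0.0511
gripper_force: 0.0
```

```bash
python3 - <<'E'
from h import *
s=bot.get_state();print(s["t"],s["ee_pos"],s["joints"])
print(rel(s["ee_pos"],s["orientation"],[.625,.027,.24],np.radians(7.6)))
E
```

```text
0.6 [ 0.34638441 -0.320421    0.23440624] [-8.24159667e-01  1.22267004e-01  1.72865031e+00  7.09110777e-05
  1.29087612e+00  6.14668947e-01]
[ 3.219e-01 -3.077e-01 -5.600e-03 -3.000e-04  1.000e-04 -9.000e-04]
```

Call:
send_rows(steps=[0.322,-0.308,-0.006,0,0,0,0.322,-0.308,-0.006,0,0,0,0.322,-0.308,-0.006,0,0,0,0.322,-0.308,-0.006,0,0,0,0.322,-0.308,-0.006,0,0,0])

```text
t: 1.1
ee_pos: [0.5028, -0.1252, 0.2378]
orientation: [-0.0, 0.998, 0.066, -0.0]
ft_force: [-0.5, -1.1, -0.0]
grip_width: 0.0513
gripper_force: 0.0
```

```bash
python3 - <<'E'
from h import *
s=bot.get_state();print(s["t"],s["ee_pos"],s["joints"])
print(rel(s["ee_pos"],s["orientation"],[.625,.027,.24],np.radians(7.6)))
E
```

```text
1.1 [ 0.5027803  -0.1251641   0.23781875] [-3.14659422e-01  2.23604571e-01  1.60163191e+00 -5.05308895e-05
  1.31647996e+00  1.12379833e+00]
[ 0.1412 -0.1347 -0.0022 -0.      0.0002 -0.0004]
```

Call:
send_rows(steps=[0.141,-0.135,-0.002,0,0,0,0.141,-0.135,-0.002,0,0,0,0.141,-0.135,-0.002,0,0,0,0.141,-0.135,-0.002,0,0,0,0.141,-0.135,-0.002,0,0,0])

```text
t: 1.6
ee_pos: [0.6254, 0.0294, 0.2384]
orientation: [-0.0, 0.998, 0.068, -0.001]
ft_force: [-0.9, -0.6, 0.0]
grip_width: 0.0509
gripper_force: 0.0
```

```bash
python3 - <<'E'
from h import *
s=bot.get_state();print(s["t"],s["ee_pos"],s["orientation"],s["ft_force"])
a,d=bot.capture("wrist");cv2.imwrite("pics/w1.png",a[:,:,::-1])
np.savez("/tmp/w1.npz",a=a,d=d,p=s["ee_pos"],q=s["orientation"])
E
```

```text
1.6 [0.62540243 0.02941743 0.23838927] [-3.75416032e-04  9.97670754e-01  6.82088267e-02 -6.94005768e-04] [-0.87178827 -0.6012109   0.02845783]
```

View pics/w1.png

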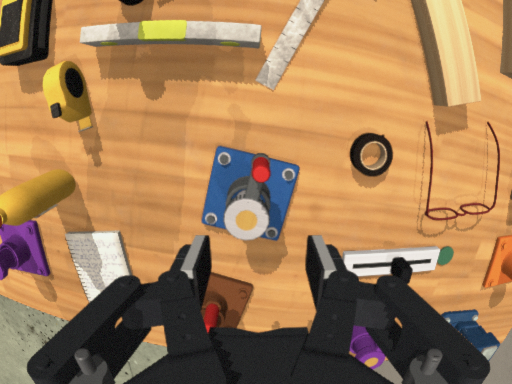

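Wrist view: the knob top is at about (261,168), the stud top at (246,219), and the foot bolts at (224,159), (290,174), (273,233) and (209,218). The block is at about (401,268) and the green spot at (446,256).

```bash
cat >> h.py <<'E'
def wray(p,q,u,v,z):
    c=bot.calibration("wrist");H=c["hand_eye"];A=R.from_quat(q,scalar_first=True)
    x,y=(u-c["cx"])/c["fx"],(v-c["cy"])/c["fy"];r=np.hypot(x,y)
    d=A.apply(H[:3,:3]@[np.sin(r)*x/r,np.sin(r)*y/r,np.cos(r)]);o=A.apply(H[:3,3])+p
    return o+d*(z-o[2])/d[2]
E
python3 - <<'E'
from h import *
z=np.load("/tmp/w1.npz");a,p,q=z["a"],z["p"],z["q"]
red=lambda h,s,v:((h<8)|(h>172))&(s>150)&(v>80)
for c,s in blobs(a,red,(235,140,290,200),20): print(c,s,wray(p,q,*c,.125),wray(p,q,c[0],c[1],.133))
yel=lambda h,s,v:(h>15)&(h<35)&(s>60)&(v>120)
for c,s in blobs(a,yel,(232,205,260,232),20): print(c,s,wray(p,q,*c,.092))
print("knobtop",wray(p,q,261,164,.133))
print("foot",wray(p,q,249,196,.015),[wray(p,q,*b,.015).round(4) for b in((224,159),(290,174),(273,233),(209,218))])
for n,u,v,h in(("grn",446,256,.005),("blk",401,264,.054)):print(n,wray(p,q,u,v,h))
cv2.imwrite("pics/w1c.png",cv2.resize(a[135:255,190:310,::-1],None,fx=5,fy=5,interpolation=cv2.INTER_CUBIC))
E
```

```text
[260.5 169.6] [252 157  18  26 374] [0.64198356 0.0305833  0.125     ] [0.64386251 0.0309001  0.133     ]
[246. 220.] [235 210  23  21 368] [0.57827489 0.03684683 0.092     ]
knobtop [0.64877615 0.03115788 0.133     ]
foot [0.57932632 0.03611744 0.015     ] [array([0.6236, 0.0736, 0.015 ]), array([ 0.6157, -0.0117,  0.015 ]), array([ 0.5311, -0.0029,  0.015 ]), array([0.541 , 0.0855, 0.015 ])]
grn [ 0.51350969 -0.30762794  0.005     ]
blk [ 0.52131104 -0.18535896  0.054     ]
```

View pics/w1c.png

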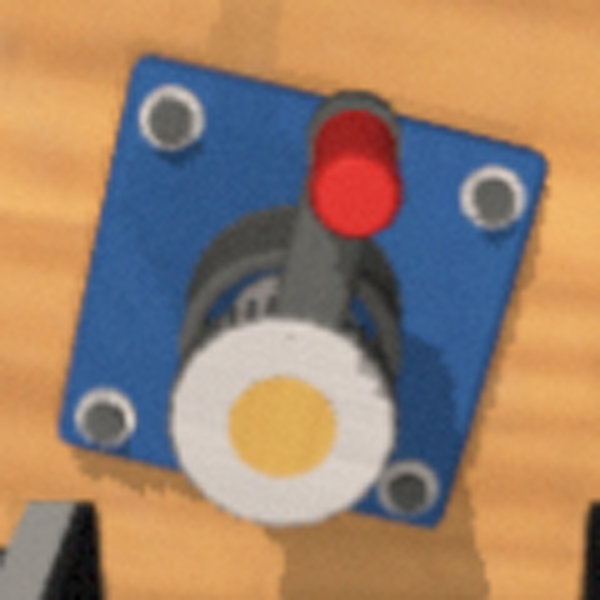

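The knob top is at crop (356,194), i.e. pixel (261.2,173.8), so roughly world (0.640,0.030). The axis is near (0.578,0.036).

```bash
python3 - <<'E'
from h import *
z=np.load("/tmp/w1.npz");p,q=z["p"],z["q"]
k=wray(p,q,261.2,173.8,.133);a=wray(p,q,246.4,220.2,.092);print(k,a,np.hypot(*(k-a)[:2]))
s=bot.get_state();print(s["ee_pos"]);print(rel(s["ee_pos"],s["orientation"],[.639,.029,.15],np.radians(7.6)))
E
```

```text
[0.64027502 0.02979168 0.133     ] [0.57810605 0.03640096 0.092     ] 0.06251929821086911
[0.62434352 0.02732862 0.23848756]
[ 0.0149  0.0004  0.0885 -0.0004  0.0023  0.0034]
```

Call:
send_rows(steps=[0.015,0.0,0.03,0,0,0,0.015,0.0,0.06,0,0,0,0.015,0.0,0.09,0,0,0,0.015,0.0,0.09,0,0,0])

```text
t: 2.05
ee_pos: [0.6365, 0.0263, 0.1457]
orientation: [-0.0, 0.998, 0.066, -0.004]
ft_force: [-0.6, -0.4, 0.6]
grip_width: 0.0511
gripper_force: 0.0
```

```bash
python3 - <<'E'
from h import *
s=bot.get_state();p,q=s["ee_pos"],s["orientation"];print(p,q,s["ft_force"])
a,d=bot.capture("wrist");cv2.imwrite("pics/w2.png",a[:,:,::-1])
np.savez("/tmp/w2.npz",a=a,p=p,q=q)
E
```

```text
[0.636511   0.02626967 0.14574411] [-2.45308664e-04  9.97840185e-01  6.55848234e-02 -3.67918094e-03] [-0.59883619 -0.38936934  0.60362169]
```

View pics/w2.png

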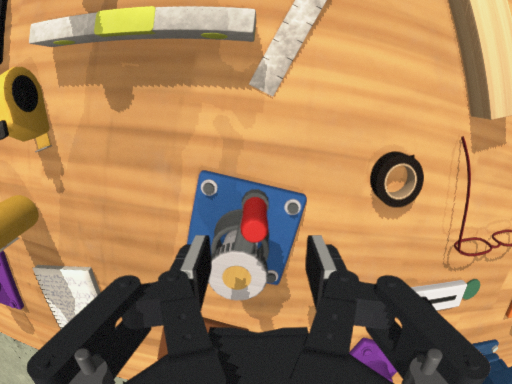

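The knob top is at about (255,229) and the stud top at (238,278).

```bash
python3 - <<'E'
from h import *
z=np.load("/tmp/w2.npz");a,p,q=z["a"],z["p"],z["q"]
bright=lambda h,s,v:((h<8)|(h>172))&(s>150)&(v>195)
print(blobs(a,bright,(235,180,280,250),20))
k=wray(p,q,255,229,.133);x=wray(p,q,238,278,.092);print(k,x,np.hypot(*(k-x)[:2]))
s=bot.get_state();print(s["ee_pos"],s["orientation"],s["qd"].round(3))
E
```

```text
[(array([253.4, 230.3]), array([242, 219,  23,  23, 402], dtype=int32))]
[0.64180297 0.02966411 0.133     ] [0.57805097 0.0354667  0.092     ] 0.06401551991972464
[0.63769575 0.02638409 0.14882979] [-8.75990475e-05  9.97842347e-01  6.56340853e-02 -1.67632395e-03] [ 0.005 -0.045 -0.06  -0.     0.022  0.002]
```

Call:
send_rows(steps=[0.003,-0.004,0.02,0,0,0,0.003,-0.004,0.04,0,0,0,0.003,-0.004,0.051,0,0,0,0.003,-0.004,0.051,0,0,0,0.003,-0.004,0.051,0,0,0])

```text
t: 2.6
ee_pos: [0.6417, 0.0314, 0.1005]
orientation: [0.0, 0.998, 0.066, 0.001]
ft_force: [1.1, 0.2, -0.1]
grip_width: 0.0517
gripper_force: 0.0
```

Call:
send_rows(steps=[0,0,0,0,0,0,0,0,0,0,0,0,0,0,0,0,0,0,0,0,0,0,0,0,0,0,0,0,0,0], gripper=0, grip_force=30)

```text
t: 3.1
ee_pos: [0.6417, 0.0316, 0.0997]
orientation: [0.0, 0.998, 0.066, 0.001]
ft_force: [2.2, -0.7, 5.1]
grip_width: 0.0153
gripper_force: 30.4
```

```bash
python3 - <<'E'
from h import *
s=bot.get_state();print(s["t"],s["ee_pos"],s["orientation"],s["ft_force"],s["moment"],s["grip_width"],s["gripper_force"])
E
```

```text
3.1 [0.64168324 0.03160355 0.09967554] [9.69119864e-05 9.97812579e-01 6.61009568e-02 8.43183506e-04] [ 2.19033689 -0.68523028  5.10067736] [-0.18581024 -0.2851155   0.01524163] 0.015257643319620255 30.419504642486572
```

```bash
cat >> h.py <<'E'
def arc(a0,step,n=5,r=62,corr=(0,0,0)):
    """tool-axis shifts (mm) for a clockwise arc from angle a0 (deg, tool frame) plus a spread-in correction"""
    P=lambda a:r*np.r_[np.cos(np.radians(a)),np.sin(np.radians(a))]
    for i in range(1,n+1):
        a=a0+i*step;print(a,(np.r_[P(a)-P(a0),8*(a-a0)/360]+np.array(corr)*i/n).round(1))
E
python3 -c "
from h import *
arc(12,10)"
```

```text
22 [-3.2 10.3  0.2]
32 [-8.1 20.   0.4]
42 [-14.6  28.6   0.7]
52 [-22.5  36.    0.9]
62 [-31.5  41.9   1.1]
```

Call:
send_rows(steps=[-0.003,0.01,0,0,0,0,-0.008,0.02,0,0,0,0,-0.0145,0.0285,0.001,0,0,0,-0.0225,0.036,0.001,0,0,0,-0.0315,0.042,0.001,0,0,0])

```text
t: 3.6
ee_pos: [0.6152, -0.0151, 0.0984]
orientation: [-0.0, 0.998, 0.066, 0.0]
ft_force: [1.1, 2.9, 5.1]
grip_width: 0.0148
gripper_force: 30.5
```

```bash
cat >> h.py <<'E'
def feel(cx=.578,cy=.036):
    s=bot.get_state();p=s["ee_pos"];f=s["ft_force"]
    d=p[:2]-[cx,cy];r=np.hypot(*d);u=d/r;t=np.r_[u[1],-u[0]]
    psi=7.6;a=psi-np.degrees(np.arctan2(d[1],d[0]))
    print("t",s["t"],"p",p.round(4),"alpha",a.round(1),"r",r.round(4),"F_rad",(f[:2]@u).round(1),"F_tan(cw)",(f[:2]@t).round(1),"Fz",f[2].round(1),"qd",np.abs(s["qd"]).max().round(3),"w",s["grip_width"].round(4))
    tx=np.radians(psi);print("F tool xy",f[0]*np.cos(tx)+f[1]*np.sin(tx),f[0]*np.sin(tx)-f[1]*np.cos(tx))
E
python3 -c "
from h import *
feel()
arc(62,20)"
```

```text
Traceback (most recent call last):
  File "h.py", line 32, in feel
    print("t",s["t"],"p",p.round(4),"alpha",a.round(1),"r",r.round(4),"F_rad",(f[:2]@u).round(1),"F_tan(cw)",(f[:2]@t).round(1),"Fz",f[2].round(1),"qd",np.abs(s["qd"]).max().round(3),"w",s["grip_width"].round(4))
                                                                                                                                                                                           ^^^^^^^^^^^^^^^^^^^^^
AttributeError: 'float' object has no attribute 'round'
```

```bash
sed -i 's/s\["grip_width"\].round(4)/round(float(s["grip_width"]),4)/' h.py
python3 -c "
from h import *
feel()
arc(62,20)"
```

```text
t 3.6 p [ 0.6152 -0.0151  0.0984] alpha 61.5 r 0.0632 F_rad -1.7 F_tan(cw) -2.6 Fz 5.1 qd 0.27 w 0.0148
F tool xy 1.502874821705448 -2.7257350323137994
82 [-20.5   6.7   0.4]
102 [-42.    5.9   0.9]
122 [-62.   -2.2   1.3]
142 [-78.  -16.6   1.8]
162 [-88.1 -35.6   2.2]
```

Call:
send_rows(steps=[-0.0205,0.0065,0.0005,0,0,0,-0.042,0.006,0.001,0,0,0,-0.062,-0.002,0.0015,0,0,0,-0.078,-0.0165,0.002,0,0,0,-0.088,-0.0355,0.002,0,0,0])

```text
t: 4.1
ee_pos: [0.5229, 0.0089, 0.0963]
orientation: [0.0, 0.998, 0.065, 0.001]
ft_force: [13.7, 3.6, -6.4]
grip_width: 0.0152
gripper_force: 29.5
```

```bash
python3 -c "
from h import *
feel()
arc(162,20)"
```

```text
t 4.1 p [0.5229 0.0089 0.0963] alpha 161.4 r 0.0614 F_rad -13.9 F_tan(cw) -2.8 Fz -6.4 qd 0.336 w 0.0152
F tool xy 14.09485999653993 -1.7748864536330249
182 [ -3.  -21.3   0.4]
202 [  1.5 -42.4   0.9]
222 [ 12.9 -60.6   1.3]
242 [ 29.9 -73.9   1.8]
262 [ 50.3 -80.6   2.2]
```

Call:
send_rows(steps=[-0.0025,-0.0215,0.0005,0,0,0,0.0025,-0.0425,0.001,0,0,0,0.014,-0.0605,0.0015,0,0,0,0.031,-0.074,0.002,0,0,0,0.0515,-0.0805,0.002,0,0,0])

```text
t: 4.6
ee_pos: [0.5637, 0.0966, 0.0942]
orientation: [0.0, 0.998, 0.066, -0.0]
ft_force: [0.2, -9.1, -1.1]
grip_width: 0.0154
gripper_force: 30.2
```

```bash
python3 -c "
from h import *
feel()
arc(262,20)"
```

```text
t 4.6 p [0.5637 0.0966 0.0942] alpha -95.7 r 0.0622 F_rad -8.9 F_tan(cw) -1.9 Fz -1.1 qd 0.629 w 0.0154
F tool xy -1.0433243433312827 9.081149785691847
282 [21.5  0.8  0.4]
302 [41.5  8.8  0.9]
322 [57.5 23.2  1.3]
342 [67.6 42.2  1.8]
362 [70.6 63.6  2.2]
```

Call:
send_rows(steps=[0.0215,0.001,0.0005,0,0,0,0.0415,0.009,0.001,0,0,0,0.0575,0.0235,0.0015,0,0,0,0.0675,0.0425,0.002,0,0,0,0.0705,0.064,0.002,0,0,0])

```text
t: 5.1
ee_pos: [0.6422, 0.0411, 0.0917]
orientation: [-0.0, 0.998, 0.066, -0.001]
ft_force: [-10.2, 1.4, 2.0]
grip_width: 0.015
gripper_force: 30.4
```

```bash
python3 -c "
from h import *
feel()
arc(2,10)"
```

```text
t 5.1 p [0.6422 0.0411 0.0917] alpha 3.1 r 0.0644 F_rad -10.1 F_tan(cw) -2.2 Fz 2.0 qd 0.336 w 0.015
F tool xy -9.961235084694543 -2.7769682968573894
12 [-1.3 10.7  0.2]
22 [-4.5 21.1  0.4]
32 [-9.4 30.7  0.7]
42 [-15.9  39.3   0.9]
52 [-23.8  46.7   1.1]
```

```bash
python3 -c "
from h import *
for k in range(8): arc(2+45*k,9,r=61.5)"
```

```text
11 [-1.1  9.6  0.2]
20 [-3.7 18.9  0.4]
29 [-7.7 27.7  0.6]
38 [-13.   35.7   0.8]
47 [-19.5  42.8   1. ]
56 [-7.6  6.   0.2]
65 [-16.   10.8   0.4]
74 [-25.   14.1   0.6]
83 [-34.4  16.1   0.8]
92 [-44.1  16.5   1. ]
101 [-9.6 -1.1  0.2]
110 [-18.9  -3.7   0.4]
119 [-27.7  -7.7   0.6]
128 [-35.7 -13.    0.8]
137 [-42.8 -19.5   1. ]
146 [-6.  -7.6  0.2]
155 [-10.8 -16.    0.4]
164 [-14.1 -25.    0.6]
173 [-16.1 -34.4   0.8]
182 [-16.5 -44.1   1. ]
191 [ 1.1 -9.6  0.2]
200 [  3.7 -18.9   0.4]
209 [  7.7 -27.7   0.6]
218 [ 13.  -35.7   0.8]
227 [ 19.5 -42.8   1. ]
236 [ 7.6 -6.   0.2]
245 [ 16.  -10.8   0.4]
254 [ 25.  -14.1   0.6]
263 [ 34.4 -16.1   0.8]
272 [ 44.1 -16.5   1. ]
281 [9.6 1.1 0.2]
290 [18.9  3.7  0.4]
299 [27.7  7.7  0.6]
308 [35.7 13.   0.8]
317 [42.8 19.5  1. ]
326 [6.  7.6 0.2]
335 [10.8 16.   0.4]
344 [14.1 25.   0.6]
353 [16.1 34.4  0.8]
362 [16.5 44.1  1. ]
```

Call:
send_rows(steps=[-0.0015,0.0095,0,0,0,0,-0.004,0.019,0.0005,0,0,0,-0.008,0.028,0.0005,0,0,0,-0.0135,0.036,0.001,0,0,0,-0.02,0.043,0.001,0,0,0])

```text
t: 5.6
ee_pos: [0.6275, -0.004, 0.0908]
orientation: [-0.0, 0.998, 0.066, -0.0]
ft_force: [-2.8, 4.6, 4.3]
grip_width: 0.0149
gripper_force: 30.9
```

```bash
python3 -c "
from h import *
feel(.579,.0355)"
```

```text
t 5.6 p [ 0.6275 -0.004   0.0908] alpha 46.8 r 0.0625 F_rad -5.1 F_tan(cw) -1.8 Fz 4.3 qd 0.192 w 0.0149
F tool xy -2.1898504095338813 -4.913834679726661
```

Call:
send_rows(steps=[-0.0075,0.006,0,0,0,0,-0.016,0.0105,0.0005,0,0,0,-0.025,0.0135,0.0005,0,0,0,-0.0345,0.0155,0.001,0,0,0,-0.044,0.016,0.001,0,0,0])

```text
t: 6.1
ee_pos: [0.5861, -0.0257, 0.09]
orientation: [0.0, 0.998, 0.066, 0.0]
ft_force: [3.2, -0.5, 2.0]
grip_width: 0.0151
gripper_force: 30.7
```

```bash
python3 -c "
from h import *
feel(.579,.0355)"
```

```text
t 6.1 p [ 0.5861 -0.0257  0.09  ] alpha 91.0 r 0.0616 F_rad 0.9 F_tan(cw) -3.1 Fz 2.0 qd 0.293 w 0.0151
F tool xy 3.103377059822326 0.9066160217292537
```

Call:
send_rows(steps=[-0.0095,-0.001,0,0,0,0,-0.019,-0.0035,0.0005,0,0,0,-0.0275,-0.0075,0.0005,0,0,0,-0.0355,-0.013,0.001,0,0,0,-0.0425,-0.0195,0.001,0,0,0])

```text
t: 6.6
ee_pos: [0.5408, -0.012, 0.0891]
orientation: [0.001, 0.998, 0.066, -0.0]
ft_force: [-2.5, -7.5, 7.3]
grip_width: 0.0156
gripper_force: 31.2
```

```bash
python3 -c "
from h import *
feel(.579,.0355)"
```

```text
t 6.6 p [ 0.5408 -0.012   0.0891] alpha 136.4 r 0.061 F_rad 7.4 F_tan(cw) -2.8 Fz 7.3 qd 0.23 w 0.0156
F tool xy -3.426259986542568 7.0667941168165544
```

Call:
send_rows(steps=[-0.006,-0.0075,0,0,0,0,-0.011,-0.0155,0,0,0,0,-0.0145,-0.0245,0.0005,0,0,0,-0.0165,-0.034,0.0005,0,0,0,-0.017,-0.0435,0.0005,0,0,0])

```text
t: 7.1
ee_pos: [0.5179, 0.0295, 0.0881]
orientation: [0.0, 0.998, 0.066, -0.001]
ft_force: [-0.9, -5.7, 2.5]
grip_width: 0.0148
gripper_force: 30.7
```

```bash
python3 -c "
from h import *
feel(.579,.0355)"
```

```text
t 7.1 p [0.5179 0.0295 0.0881] alpha 182.0 r 0.0614 F_rad 1.5 F_tan(cw) -5.6 Fz 2.5 qd 0.181 w 0.0148
F tool xy -1.6869420272970512 5.516934607849136
```

Call:
send_rows(steps=[0,0,0,0,0,0,0,0,0,0,0,0,0,0,0,0,0,0])

```text
t: 7.4
ee_pos: [0.5181, 0.0294, 0.0881]
orientation: [-0.0, 0.998, 0.066, -0.001]
ft_force: [-7.1, -1.8, 7.6]
grip_width: 0.0152
gripper_force: 31.1
```

```bash
python3 -c "
from h import *
feel(.579,.0355)"
```

```text
t 7.4 p [0.5181 0.0294 0.0881] alpha 181.9 r 0.0612 F_rad 7.3 F_tan(cw) -1.1 Fz 7.6 qd 0.001 w 0.0152
F tool xy -7.309633093526267 0.8529136270823726
```

Call:
send_rows(steps=[0.001,-0.0095,0,0,0,0,0.0035,-0.019,0,0,0,0,0.0075,-0.028,0,0,0,0,0.0125,-0.036,0.0005,0,0,0,0.019,-0.043,0.0005,0,0,0])

```text
t: 7.9
ee_pos: [0.5305, 0.0739, 0.0872]
orientation: [0.001, 0.998, 0.066, -0.003]
ft_force: [-14.5, -10.0, 6.9]
grip_width: 0.0146
gripper_force: 31.3
```

```bash
python3 -c "
from h import *
feel(.579,.0355)"
```

```text
t 7.9 p [0.5305 0.0739 0.0872] alpha -134.0 r 0.0618 F_rad 5.2 F_tan(cw) -16.8 Fz 6.9 qd 0.187 w 0.0146
F tool xy -15.673183120215434 7.973027023984806
```

Call:
send_rows(steps=[0,0,0,0,0,0,0,0,0,0,0,0])

```text
t: 8.1
ee_pos: [0.5307, 0.0741, 0.0871]
orientation: [0.0, 0.998, 0.066, -0.002]
ft_force: [-11.0, -5.1, 7.1]
grip_width: 0.0154
gripper_force: 31.2
```

```bash
python3 -c "
from h import *
feel(.579,.0355)
arc(226,-2.5,4,r=61.5)"
```

```text
t 8.1 p [0.5307 0.0741 0.0871] alpha -133.7 r 0.0618 F_rad 5.4 F_tan(cw) -10.8 Fz 7.1 qd 0.004 w 0.0154
F tool xy -11.558096709040228 3.554631615545948
223.5 [-1.9  1.9 -0.1]
221.0 [-3.7  3.9 -0.1]
218.5 [-5.4  6.  -0.2]
216.0 [-7.   8.1 -0.2]
```

The at-rest force is 10.8 N, and the spring started at about α≈185°, roughly 1.5 turns, so the verdict is red. I'll ease back slightly into the snug band and release.

Call:
send_rows(steps=[-0.002,0.002,0,0,0,0,-0.004,0.0035,0,0,0,0,-0.004,0.0035,0,0,0,0,-0.004,0.0035,0,0,0,0])

```text
t: 8.5
ee_pos: [0.5274, 0.0696, 0.0872]
orientation: [0.001, 0.998, 0.066, -0.002]
ft_force: [-8.2, -8.4, 5.6]
grip_width: 0.0149
gripper_force: 31.1
```

```bash
python3 -c "
from h import *
feel(.579,.0355)"
```

```text
t 8.5 p [0.5274 0.0696 0.0872] alpha -138.9 r 0.0618 F_rad 2.2 F_tan(cw) -11.5 Fz 5.6 qd 0.001 w 0.0149
F tool xy -9.203483297292316 7.244941841339644
```

Call:
send_rows(steps=[-0.002,0.002,0,0,0,0,-0.0035,0.004,0,0,0,0,-0.0035,0.004,0,0,0,0,-0.0035,0.004,0,0,0,0])

```text
t: 8.9
ee_pos: [0.5248, 0.0652, 0.0873]
orientation: [0.001, 0.998, 0.066, -0.002]
ft_force: [-6.7, -7.2, 3.9]
grip_width: 0.0151
gripper_force: 31.1
```

```bash
python3 -c "
from h import *
feel(.579,.0355)"
```

```text
t 8.9 p [0.5248 0.0652 0.0873] alpha -143.7 r 0.0618 F_rad 2.4 F_tan(cw) -9.6 Fz 3.9 qd 0.002 w 0.0151
F tool xy -7.6284518299541695 6.2905804491374795
```

Call:
send_rows(steps=[-0.002,0.003,0,0,0,0,-0.004,0.006,0,0,0,0,-0.004,0.006,0,0,0,0,-0.004,0.006,0,0,0,0])

```text
t: 9.3
ee_pos: [0.5218, 0.0588, 0.0874]
orientation: [0.001, 0.998, 0.066, -0.001]
ft_force: [-5.1, -8.7, 4.3]
grip_width: 0.0149
gripper_force: 31.0
```

```bash
python3 -c "
from h import *
feel(.579,.0355)"
```

```text
t 9.3 p [0.5218 0.0588 0.0874] alpha -150.3 r 0.0617 F_rad 1.5 F_tan(cw) -10.0 Fz 4.3 qd 0.002 w 0.0149
F tool xy -6.254535959673868 7.975379878894293
```

Call:
send_rows(steps=[0,0,0,0,0,0,0,0,0,0,0,0,0,0,0,0,0,0,0,0,0,0,0,0], gripper=0.6)

```text
t: 9.7
ee_pos: [0.5226, 0.0596, 0.0875]
orientation: [0.0, 0.998, 0.066, -0.0]
ft_force: [-0.0, -4.5, -2.3]
grip_width: 0.0516
gripper_force: 2.0
```

Call:
send_rows(steps=[0,0,-0.02,0,0,0,0,0,-0.05,0,0,0,0,0,-0.09,0,0,0,0,0,-0.1,0,0,0,0,0,-0.1,0,0,0])

```text
t: 10.2
ee_pos: [0.5235, 0.0601, 0.1895]
orientation: [-0.0, 0.998, 0.066, 0.002]
ft_force: [0.2, -0.0, -0.4]
grip_width: 0.0513
gripper_force: 0.0
```

```bash
python3 - <<'E'
from h import *
feel(.579,.0355)
s=bot.get_state();p,q=s["ee_pos"],s["orientation"]
a,d=bot.capture("wrist");cv2.imwrite("pics/w3.png",a[:,:,::-1]);np.savez("/tmp/w3.npz",a=a,p=p,q=q)
print(q,rel(p,q,[.50,-.13,.19],np.radians(7.6)))
E
```

```text
t 10.2 p [0.5235 0.0601 0.1895] alpha -148.5 r 0.0607 F_rad -0.2 F_tan(cw) 0.1 Fz -0.4 qd 0.046 w 0.0513
F tool xy 0.2233823357897021 0.05460053993794659
[-1.64108644e-04  9.97802524e-01  6.62355465e-02  1.71693793e-03] [-4.850e-02  1.853e-01 -7.000e-04 -1.000e-04 -4.400e-03 -1.000e-04]
```

View pics/w3.png

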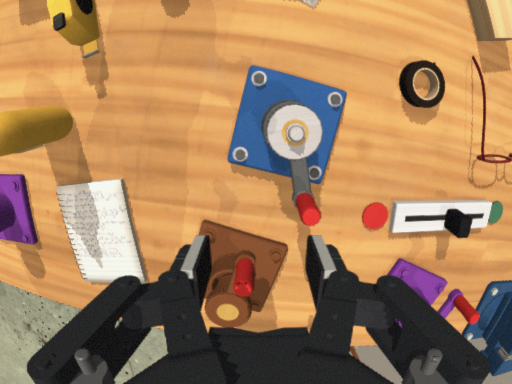

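The knob top is now at about (310,216), with the crank arm pointing down-right from the stud at (296,132). The red spot is at (375,216), the block at about (458,222) and the green spot at (496,212).

```bash
python3 - <<'E'
from h import *
z=np.load("/tmp/w3.npz");a,p,q=z["a"],z["p"],z["q"]
bright=lambda h,s,v:((h<8)|(h>172))&(s>150)&(v>170)
for c,s in blobs(a,bright,(285,185,400,240),20):print(c,s)
k=wray(p,q,311,214,.121);x=wray(p,q,296,132,.092)
d=(k-x)[:2];print(k,x,np.hypot(*d),"alpha",7.6-np.degrees(np.arctan2(d[1],d[0])))
d=k[:2]-[.579,.0355];print(np.hypot(*d),7.6-np.degrees(np.arctan2(d[1],d[0])))
for n,u,v,h in(("red",375,216,.005),("grn",496,212,.005),("blk",458,216,.054)):print(n,wray(p,q,u,v,h))
E
```

```text
[374.8 215.6] [363 203  25  26 524]
[310.6 215.8] [302 206  19  20 282]
[0.52161574 0.01963735 0.121     ] [0.57932985 0.03753823 0.092     ] 0.06042648820759686 alpha 170.36794956568673
0.05953635566966791 172.1476770786674
red [ 0.48587883 -0.09159098  0.005     ]
grn [ 0.51397324 -0.30683332  0.005     ]
blk [ 0.51475546 -0.18187154  0.054     ]
```

The crank rests at α≈171°, past the estimated onset near 165°, so the ring is still bearing at about 1.4 turns. That means red. Next I go above the block for a closer look.

Call:
send_rows(steps=[-0.012,0.049,0,0,0,0,-0.024,0.098,0,0,0,0,-0.036,0.147,0,0,0,0,-0.048,0.195,0,0,0,0,-0.059,0.244,0,0,0,0])

```text
t: 10.75
ee_pos: [0.4956, -0.1904, 0.1861]
orientation: [-0.001, 0.998, 0.066, -0.001]
ft_force: [0.2, 0.3, -0.3]
grip_width: 0.0514
gripper_force: 0.0
```

Call:
send_rows(steps=[0,0,0.04,0,0,0,0,0,0.04,0,0,0,0,0,0.04,0,0,0])

```text
t: 11.05
ee_pos: [0.4963, -0.188, 0.1471]
orientation: [-0.001, 0.998, 0.066, -0.001]
ft_force: [0.0, -0.6, 0.5]
grip_width: 0.0508
gripper_force: 0.0
```

```bash
python3 - <<'E'
from h import *
s=bot.get_state();p,q=s["ee_pos"],s["orientation"];print(p,q,s["qd"].round(2))
a,d=bot.capture("wrist");cv2.imwrite("pics/w4.png",a[:,:,::-1]);np.savez("/tmp/w4.npz",a=a,p=p,q=q)
E
```

```text
[ 0.49628763 -0.18803014  0.14705433] [-8.57908790e-04  9.97796406e-01  6.63310970e-02 -1.33448310e-03] [ 0.02 -0.04 -0.03 -0.    0.01 -0.  ]
```

View pics/w4.png

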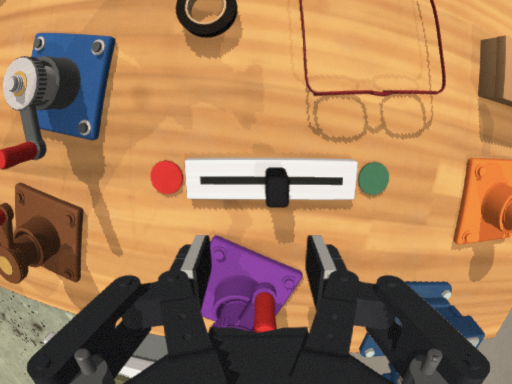

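The block spans columns 265–289 and rows 168–207, its top centred near (277,192). The red spot is at (167,177), the green spot at (373,179), and the track spans (186..357, 159..202).

```bash
python3 - <<'E'
from h import *
z=np.load("/tmp/w4.npz");p,q=z["p"],z["q"]
r,g=wray(p,q,167,177,.005),wray(p,q,373,179,.005)
print("red",r,"grn",g,(r+g)/2,np.linalg.norm(r-g),np.degrees(np.arctan2(*(r-g)[:2])))
for u,v in((265,207),(289,207),(277,192)):print(wray(p,q,u,v,.054))
print("track",wray(p,q,271.5,180,.014))
s=bot.get_state();m=(r+g)/2;e=(g-r)/np.linalg.norm(g-r)
b=wray(p,q,277,192,.054);t=m+e*((b-m)@e);t[2]=.022;print(t,(b-m)@e,rel(s["ee_pos"],s["orientation"],t,np.radians(7.6)))
E
```

```text
red [ 0.48625562 -0.09439609  0.005     ] grn [ 0.51275887 -0.30525127  0.005     ] [ 0.49950725 -0.19982368  0.005     ] 0.21251430378864447 -7.164169563727137
[ 0.48593669 -0.19420206  0.054     ]
[ 0.48860784 -0.21437741  0.054     ]
[ 0.50043809 -0.20222558  0.054     ]
track [ 0.4993241  -0.19941971  0.014     ]
[ 0.49981893 -0.2023034   0.022     ] 0.0024992291550442465 [ 0.001   0.0146  0.1263 -0.0006  0.0006  0.001 ]
```

Call:
send_rows(steps=[0.001,0.016,0.03,0,0,0,0.001,0.016,0.06,0,0,0,0.001,0.016,0.09,0,0,0,0.001,0.016,0.124,0,0,0,0.001,0.016,0.124,0,0,0])

```text
t: 11.6
ee_pos: [0.4988, -0.2029, 0.0215]
orientation: [-0.001, 0.998, 0.067, -0.002]
ft_force: [0.1, -0.1, -0.1]
grip_width: 0.0511
gripper_force: 0.0
```

Call:
send_rows(steps=[0,0,0,0,0,0,0,0,0,0,0,0,0,0,0,0,0,0,0,0,0,0,0,0,0,0,0,0,0,0], gripper=0, grip_force=30)

```text
t: 12.1
ee_pos: [0.5011, -0.2049, 0.0263]
orientation: [0.001, 0.998, 0.066, 0.002]
ft_force: [0.4, 0.9, 6.3]
grip_width: 0.0194
gripper_force: 32.1
```

Call:
send_rows(steps=[0,-0.015,0,0,0,0,0,-0.03,0,0,0,0,0,-0.045,0,0,0,0,0,-0.06,0,0,0,0,0,-0.06,0,0,0,0])

```text
t: 12.6
ee_pos: [0.4932, -0.1436, 0.0263]
orientation: [0.001, 0.998, 0.067, 0.002]
ft_force: [0.7, 0.4, 9.3]
grip_width: 0.0195
gripper_force: 32.5
```

Call:
send_rows(steps=[0,-0.002,0,0,0,0,0,-0.004,0,0,0,0,0,-0.004,0,0,0,0])

```text
t: 12.9
ee_pos: [0.4928, -0.141, 0.0263]
orientation: [0.001, 0.998, 0.066, 0.002]
ft_force: [0.0, -0.9, 9.5]
grip_width: 0.0198
gripper_force: 32.6
```

Not at the stop yet; continuing.

Call:
send_rows(steps=[0,-0.002,0,0,0,0,0,-0.004,0,0,0,0,0,-0.004,0,0,0,0])

```text
t: 13.2
ee_pos: [0.4928, -0.1403, 0.0265]
orientation: [0.004, 0.998, 0.066, 0.003]
ft_force: [1.8, -30.5, 1.2]
grip_width: 0.0197
gripper_force: 32.3
```

Call:
send_rows(steps=[0,0.003,0,0,0,0,0,0.003,0,0,0,0])

```text
t: 13.4
ee_pos: [0.4929, -0.1408, 0.0264]
orientation: [0.001, 0.998, 0.066, 0.002]
ft_force: [1.1, -6.9, 9.9]
grip_width: 0.0195
gripper_force: 33.2
```

Call:
send_rows(steps=[0,0,0,0,0,0,0,0,0,0,0,0,0,0,0,0,0,0,0,0,0,0,0,0], gripper=0.5)

```text
t: 13.8
ee_pos: [0.4912, -0.1399, 0.024]
orientation: [-0.0, 0.998, 0.066, -0.0]
ft_force: [1.1, 0.2, -0.3]
grip_width: 0.0426
gripper_force: 0.0
```

Call:
send_rows(steps=[0,0,-0.03,0,0,0,0,0,-0.07,0,0,0,0,0,-0.12,0,0,0,0,0,-0.16,0,0,0,0,0,-0.16,0,0,0])

```text
t: 14.3
ee_pos: [0.4931, -0.1406, 0.1893]
orientation: [0.002, 0.998, 0.066, 0.004]
ft_force: [0.1, -0.0, -1.0]
grip_width: 0.0427
gripper_force: 0.0
```

```bash
python3 - <<'E'
from h import *
s=bot.get_state();p,q=s["ee_pos"],s["orientation"];print(s["t"],p)
a,d=bot.capture("wrist");cv2.imwrite("pics/w5.png",a[:,:,::-1]);np.savez("/tmp/w5.npz",a=a,p=p,q=q)
E
```

```text
14.3 [ 0.49306731 -0.14063972  0.18925871]
```

View pics/w5.png

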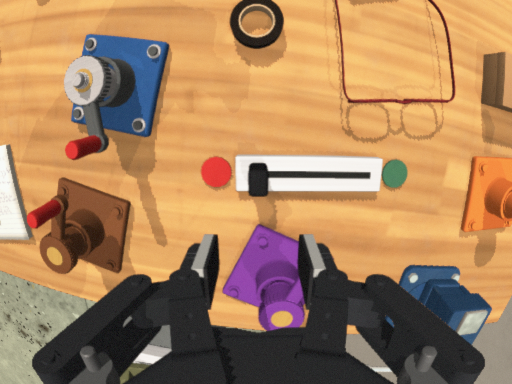

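The block is now at (258,179), hard against the red end of the track (red spot at (216,172)). The crank is unchanged and everything else is where it was.

```bash
python3 -c "
from bench import bot
print(bot.finish_job())"
```

```text
the job is handed in; nothing more can be done
None
```

The ring came up tight after about 1.4 turns, so I left it snug, slid the black block to the stop at the red spot and handed the job in; resistance peaked at about 15–17 N on the first contact, close to the 16 N limit, before I eased it back.

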